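# Nudge a jar home in the date-coding hood with a tamper

### The arm

A 6-joint arm with a two-finger parallel gripper is mounted at the origin on a cart in front of the work surface, level with it; the furniture and walls round the work are solid. World frame = base frame: x ahead of the robot, y to its left, z up, the work surface at z = 0. Lengths are in mm, angles in rad, forces in N, time in s.
With the tool pointing down it reaches from about 300 to 775 mm from the base axis. Payload 14.6 kg.
Tool frame: the origin (TCP) lies at the very end of the fingers, on their centre line; the grasp point (between the pads) lies 19 mm behind it; z points along the fingers, y is the direction in which the jaws open and shut (so a half turn about z gives the same grasp; the last joint's range is limited). The gripper opens to 94 mm and grips with 3 to 60 N. Pads are 16 mm wide; open, the fingers measure 119 mm over their backs; the gripper's body (75 mm by 177 mm) begins 78 mm behind the grasp point.
Start: joints at [-1.184, 0.3, 1.521, -0, 1.321, -0.067], TCP at [241.103, -494.326, 205.446] pointing down, gripper open.
Joint ranges: [-3.03, 3.03], [-0.79, 2.21], [0.23, 2.52], [-1.04, 4.18], [0, 3.07], [-2.55, 2.55]. Speed limits (rad/s): [2.22, 2.22, 2.57, 3.14, 3.14, 3.14].

### API

Orientations are given as [roll, pitch, yaw] about the fixed x, y, z axes, in that order (R = Rz(yaw) Ry(pitch) Rx(roll)).
In Python, from cell import manip gives the robot as it stands.
- The arm moves only by the shell command python3 -m pendant 'ROWS' [FORCE]. ROWS is JSON, a list of rows, each an object with "claw": the finger opening in m, from 0 to 0.094; "delta_pos": the shift along the tool's x, y, z in m, a list of three; "rotation": the turn, a rotation vector about the tool's x, y, z in rad, a list of three. A call has 1 to 10 rows; each row is the pose to reach, as a shift and turn from the pose measured when the call began, along the tool's axes at that moment; what a row does not reach only later rows make up. A row lasts 1/8 s, in which the tool goes at most 62.5 mm and 10.7 degrees, less where a joint would pass 70% of its speed; a pose out of reach is approached as far as the arm can. A call with a gripper value outside its range is refused whole. The fingers move at their own pace and stop on an object; FORCE is the grip in N (left out, the last holds). Time passes only in rows, so rows that repeat a pose let the fingers close. It gives the time, the measured TCP pose, the force and the opening at its end, in the units of the state.
- manip.read_state(): the state, without advancing time (a new reading comes with each control period).
- manip.camera(name): name is "scene" or "side" or "wrist"; returns the picture (384x512x3 uint8, red, green, blue); there is no depth.
- manip.camera_model(name): a dict with "fx", "fy", "cx", "cy" (pixels), "cam_to_world" (4x4, takes a point from camera to world coordinates); the wrist camera has in their place "T_tool_cam" (4x4, takes a point from camera to tool coordinates, whose origin is the TCP and whose axes are the flange's). Camera axes: x right, y up, looking along -z (the intrinsics and any distortion apply to the point x, -y, -z); pixel columns grow to the right and rows downward; lengths in mm; the calibration is good to about 2 mm. A picture is of the moment at which its call begins: read the wrist's pose just before it. camera_model takes no time and is no camera call.
- manip.sign_off(): hands the job in, once; it reports no verdict.
The state is a dict: "clock": time; "joints": joint angles; "qd": joint speeds; "effort": joint torques, N m; "eef_pos": TCP position; "eef_rot": TCP orientation; "wrist_force": force on the tool from outside, world axes, zero at the start; "moment": the same for the moment, N m; "finger_gap": finger opening in mm.
Only numpy, scipy, OpenCV 4.12 (cv2) and the standard library are available. Lean on these libraries where they do the work, as an engineer would, in place of code of your own. Each camera call takes 0.05 s, during which the arm holds its last target.

### The job

The jar standing in the lane of the coding hood must be coded: take the hand tamper that stands on the table and, with it, nudge the jar in small gentle taps along the lane under the hood until it has met the stop hidden inside and pressed the stop's sprung pad home, without shoving the stop itself back or tipping the jar. Keep your fingers off the jar, then stand the tamper upright on the bare table again and let go; leave the stapler, the tape roll and the loose lid where they are.

Things in the scene. Friction and masses are not known exactly. Their poses are not given: they have to be found in the camera images.
- coding_hood: Fixed grey hood on a 6 mm aluminium base plate. Origin: centre of the hood's open mouth at table height; x points into the hood along the lane (the way the jar goes), z up. Plate 134 mm wide, x = -110 to 190 mm; on it two rails, top 22 mm above the table, 74 mm apart inside: the lane. Cheeks at y = +-55 to 63 mm; rear closed. The stop is hidden inside.
- jar_mid (a point): Centre, half-way up, of the glass jar with silver and black lid that stands on the plate in the lane at the hood's mouth: round, 69 mm in diameter, 112 mm high, about 0.37 to 0.55 kg; centre 62 mm above the table; z up. Pushed low (20 to 45 mm above the plate) it slides without tipping, against 2 to 6 N of friction.
- stop_pad (a joint): How far the sprung pad on the front of the hidden stop is pressed in, m: 0 = not touched, 0.006 = fully in. The spring is weak (0.4 N when fully in) and does not push the jar back. The pad covers 17 to 57 mm above the table.
- stop_bar (a joint): How far the stop itself has been shoved back from its setting, m: 0 at the start. It is clamped by friction and yields only above 20 N.
- tamper_grip (a point): Grip point of the hand tamper, on its axis, 170 mm above its underside. It stands on the table in front of the hood's mouth: wooden stem 22 x 22 mm that ends in a black cap 187 mm above the underside; below, a steel foot, 36 mm along x, 48 mm along y, 20 mm high. 0.3 kg, heavy at the foot. z up the stem, x and y square to its faces; half-turned it is the same.
- tamper_foot (a point): Centre of the underside of the tamper's foot; same axes.
- stapler: Bystander: closed stapler lying on the table, 32 mm along x, 137 mm along y, 44 mm high; origin at the centre of its underside.
- tape_roll: Bystander: brown roll of parcel tape lying flat, 66 mm in diameter, 48 mm high; origin at the centre of its underside.
- lid: Bystander: loose jar lid lying on the table, 65 mm in diameter, 16 mm high; origin at the centre of its underside.
- hood_edge (a point): Middle of the lower front edge of the hood's roof, above the mouth, 141 mm above the table; axes as the hood. Roof 15 mm thick, coder head on it (x = 40 to 150 mm, to 202 mm above the table). The jar's near wall ends 45 to 78 mm behind this edge, so the tamper must lean back about 40 degrees, foot forward, to pass under it.
Not all that is in view belongs to the job. What is shaped like the part that bears tamper_grip but blue is not meant. What is shaped like the part that bears jar_mid but red is not meant.

How it is judged:
By the outcome, as a careful person would: the job done as asked, in the order asked, and still so for the second after the job is handed in, with the robot touching nothing.
It also fails if it takes over 59 s, if anything falls off the work surface, if the arm or the gripper's body presses on something with over 40 N, if the wrist force passes 120 N, or if a joint passes its speed limit or range.

## Working session

There is one attempt and no reset: what is moved stays moved. The work goes in short steps, Python scripts to look and compute and a shell command to move; the robot and the scene stay as the last step left them, time stands still between calls to the robot, and variables do not carry over. Pictures are saved under pics/ and viewed, and the job is handed in when it is done.

```bash
ls; mkdir -p pics; python3 - <<'E'
from cell import manip
import cv2
print(manip.read_state())
for n in ["scene","side","wrist"]:
    im=manip.camera(n); cv2.imwrite(f"pics/{n}0.png",im[:,:,::-1])
    print(n,manip.camera_model(n))
E
```

```text
pics
{'clock': 0.0, 'joints': array([-1.18358653e+00,  3.00463934e-01,  1.52157587e+00, -1.09390974e-05,
        1.32067861e+00, -6.65987866e-02]), 'qd': array([-1.71472688e-03,  4.88391275e-04,  5.77656805e-04, -1.23737700e-03,
       -5.02570348e-04, -4.88531478e-05]), 'effort': array([-3.34359411e-04, -5.31805050e+01, -3.52737665e+01,  7.08302949e-02,
        2.43679667e-02, -9.89232581e-05]), 'eef_pos': array([ 241.01426206, -494.09653535,  204.89246125]), 'eef_rot': array([-3.14046869e+00, -6.43462540e-05,  4.53811264e-01]), 'wrist_force': array([0.74373665, 0.3059829 , 0.05187352]), 'moment': array([-0.00190075, -0.00996452, -0.00929101]), 'finger_gap': 93.88678512389734}
scene {'fx': 427.7000405833739, 'fy': 427.7000405833739, 'cx': 257.108424010938, 'cy': 186.96392792425388, 'cam_to_world': array([[-6.62030504e-01, -6.03637825e-01,  4.44226281e-01,
         1.21311530e+03],
       [ 7.49276720e-01, -5.19367102e-01,  4.10904137e-01,
         5.90599109e+02],
       [-1.73207635e-02,  6.04879484e-01,  7.96128634e-01,
         1.33013248e+03],
       [ 0.00000000e+00,  0.0000000
[... 281 characters left out ...]
1,  5.19500215e-01, -7.13459268e-01,
        -1.10319051e+03],
       [ 4.44753278e-03,  8.06996326e-01,  5.90539710e-01,
         9.96602936e+02],
       [ 0.00000000e+00,  0.00000000e+00,  0.00000000e+00,
         1.00000000e+00]])}
wrist {'fx': 334.28705122641657, 'fy': 334.28705122641657, 'cx': 252.10877257478256, 'cy': 195.7042289967038, 'T_tool_cam': array([[-6.15729061e-04,  9.61508717e-01,  2.74773740e-01,
         8.04465732e+01],
       [ 9.99999609e-01,  7.66600017e-04, -4.41686235e-04,
         3.68476288e-01],
       [-6.35326719e-04,  2.74773361e-01, -9.61508813e-01,
        -1.78263996e+02],
       [ 0.00000000e+00,  0.00000000e+00,  0.00000000e+00,
         1.00000000e+00]])}
```

View pics/scene0.png

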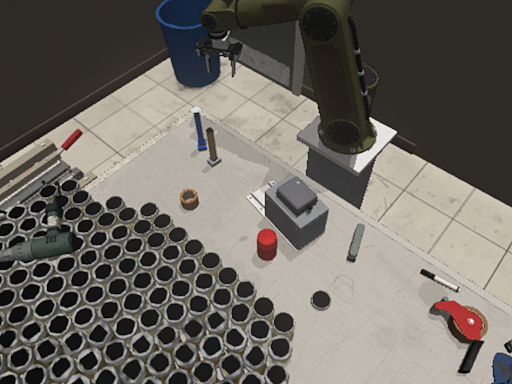

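View pics/side0.png

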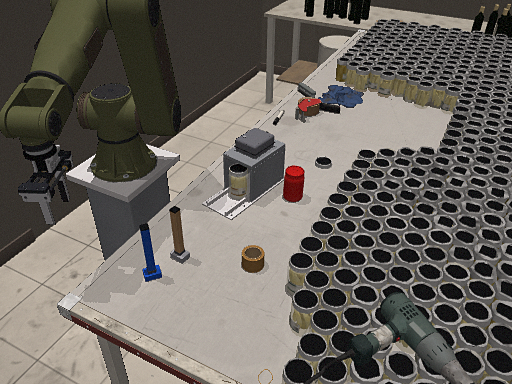

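View pics/wrist0.png

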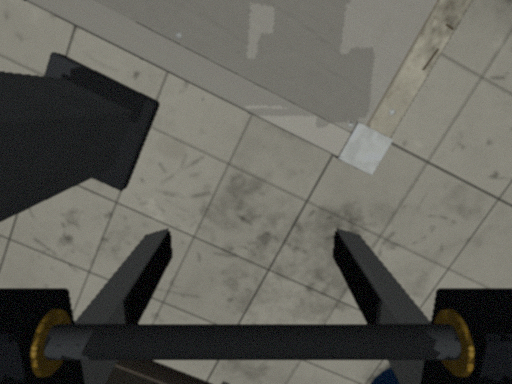

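The scene and side views both show the brown tamper, with the blue lookalike beside it, and the jar in the hood's mouth. The tape roll is at about (253,259) in the side view. I'll enlarge crops to read points.

```bash
python3 - <<'E'
import cv2
s=cv2.imread("pics/side0.png"); c=cv2.imread("pics/scene0.png")
def crop(im,x,y,w,h,k,n): cv2.imwrite(n,cv2.resize(im[y:y+h,x:x+w],None,fx=k,fy=k,interpolation=cv2.INTER_CUBIC))
crop(s,130,120,190,150,4,"pics/s1.png")
crop(c,180,90,190,150,4,"pics/c1.png")
E
```

```text
(no output)
```

View pics/s1.png

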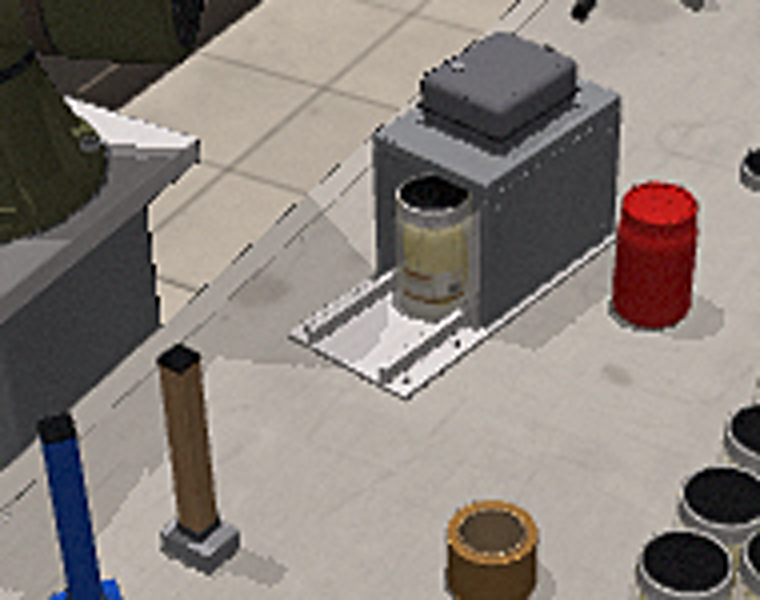

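View pics/c1.png

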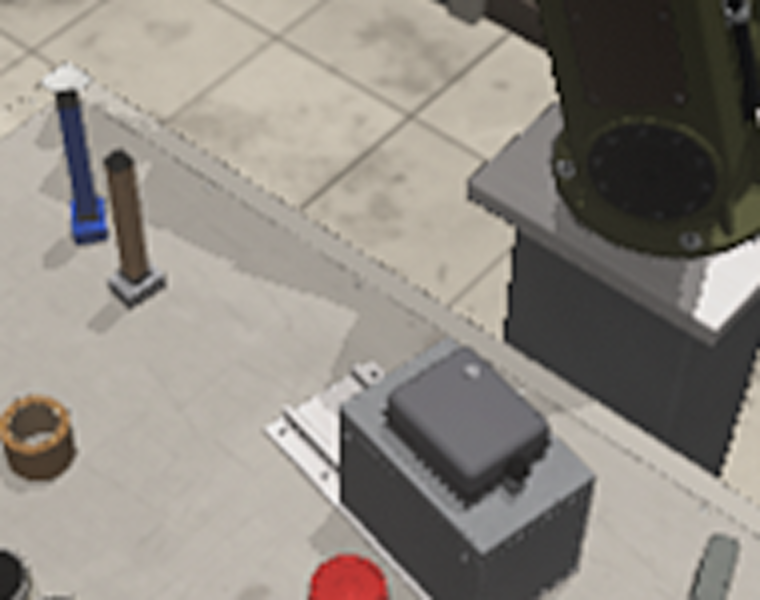

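```bash
cat > h.py <<'E'
import numpy as np, cv2
from cell import manip
from scipy.spatial.transform import Rotation as R
def ray(n,uv,st=None):
    m=manip.camera_model(n); T=m.get('cam_to_world')
    if T is None:
        W=np.eye(4);W[:3,:3]=R.from_euler('xyz',st[1]).as_matrix();W[:3,3]=st[0];T=W@m['T_tool_cam']
    d=np.array([(uv[0]-m['cx'])/m['fx'],-(uv[1]-m['cy'])/m['fy'],-1.]); d=T[:3,:3]@d
    return T[:3,3],d/np.linalg.norm(d)
def tri(rs):
    A=np.zeros((3,3));b=np.zeros(3)
    for o,d in rs:
        P=np.eye(3)-np.outer(d,d);A+=P;b+=P@o
    x=np.linalg.solve(A,b); return x,[np.linalg.norm((np.eye(3)-np.outer(d,d))@(x-o)) for o,d in rs]
def atz(r,z): o,d=r; return o+d*(z-o[2])/d[2]
def proj(n,p,st=None):
    m=manip.camera_model(n);T=m.get('cam_to_world')
    if T is None:
        W=np.eye(4);W[:3,:3]=R.from_euler('xyz',st[1]).as_matrix();W[:3,3]=st[0];T=W@m['T_tool_cam']
    q=np.linalg.inv(T)@np.append(p,1); return np.array([m['cx']+m['fx']*q[0]/-q[2], m['cy']+m['fy']*q[1]/q[2]])
E
python3 - <<'E'
from h import *
np.set_printoptions(precision=1,suppress=True)
S=lambda x,y:(x/4+130-.4,y/4+120-.4)
C=lambda x,y:(x/4+180-.4,y/4+90-.4)
for n,s,c in [("cap",(180,357),(120,158)),("plate outer near",(407,397),(263,430)),
 ("roof outer front",(482,185),(342,405)),("roof inner front",(375,140),(455,343)),("roof outer rear",(620,97),(483,553)),
 ("foot outer",(204,571),(126,303)),("foot nearcorner top R",(238,540),(164,280)),("foot left",(162,538),(110,285))]:
    print(n,*tri([ray('side',S(*s)),ray('scene',C(*c))]))
print("plate inner near",atz(ray('side',S(290,337)),6))
print("tape",atz(ray('side',S(492,525)),48))
print("jar top",atz(ray('side',S(434,192)),118))
E
```

```text
cap [ 486.7 -316.3  184.9] [np.float64(0.7000945596525041), np.float64(0.7000945596526158)]
plate outer near [537.9 -96.    4.1] [np.float64(1.0428183496189243), np.float64(1.042818349618903)]
roof outer front [548.9  14.2 152.4] [np.float64(1.4832996795288125), np.float64(1.4832996795287152)]
roof inner front [429.1  42.1 145.2] [np.float64(0.17804698347712392), np.float64(0.17804698347711828)]
roof outer rear [587.8 197.1 151.2] [np.float64(0.5381122554243886), np.float64(0.5381122554245475)]
foot outer [ 496.5 -324.2  -16.4] [np.float64(4.538441445878178), np.float64(4.538441445878193)]
foot nearcorner top R [ 486.6 -293.3    4.4] [np.float64(18.41074089561224), np.float64(18.410740895612165)]
foot left [ 488.7 -339.9   14.7] [np.float64(20.470538584885222), np.float64(20.470538584885233)]
plate inner near [409.8 -76.2   6. ]
tape [ 689.8 -235.2   48. ]
jar top [492.1  31.9 118. ]
```

```bash
cat >> h.py <<'E'
def goal(p,yaw,lean=0,st=None):
    """target pose: tool x along yaw (deg), tool leaned back by lean (deg), -> row in tool axes"""
    st=st or manip.read_state()
    R0=R.from_euler('xyz',st['eef_rot']); Rg=R.from_euler('z',yaw,degrees=True)*R.from_euler('y',-lean,degrees=True)*R.from_euler('x',180,degrees=True)
    d=R0.inv().apply(np.array(p)-st['eef_pos'])/1e3
    return d.round(4), (R0.inv()*Rg).as_rotvec().round(4), "z-axis",Rg.as_matrix()[:,2].round(3)
E
python3 - <<'E'
from h import *
np.set_printoptions(precision=4,suppress=True)
S=lambda x,y:(x/4+130-.4,y/4+120-.4)
C=lambda x,y:(x/4+180-.4,y/4+90-.4)
print(tri([ray('side',S(57,425)),ray('scene',C(68,97))]))
print("tamper cap",tri([ray('side',S(180,357)),ray('scene',C(120,158))]))
print(goal((470,-400,270),77.5)); print(goal((0,0,0),0,40)[-1])
E
```

```text
(array([ 459.5678, -414.4373,  185.3352]), [np.float64(0.8486263209616933), np.float64(0.8486263209617273)])
tamper cap (array([ 486.7483, -316.3334,  184.9488]), [np.float64(0.7000945596525041), np.float64(0.7000945596526158)])
(array([ 0.2471,  0.0157, -0.0649]), array([-0.0007, -0.0004, -0.8988]), 'z-axis', array([ 0., -0., -1.]))
[ 0.643 -0.    -0.766]
```

```bash
python3 -m pendant '[{"claw":0.094,"delta_pos":[0.02,0,-0.06],"rotation":[0,0,-0.15]},{"claw":0.094,"delta_pos":[0.08,0.005,-0.065],"rotation":[0,0,-0.32]},{"claw":0.094,"delta_pos":[0.14,0.01,-0.065],"rotation":[0,0,-0.49]},{"claw":0.094,"delta_pos":[0.2,0.013,-0.065],"rotation":[0,0,-0.66]},{"claw":0.094,"delta_pos":[0.247,0.016,-0.065],"rotation":[0,0,-0.83]},{"claw":0.094,"delta_pos":[0.247,0.016,-0.065],"rotation":[0,0,-0.9]},{"claw":0.094,"delta_pos":[0.247,0.016,-0.065],"rotation":[0,0,-0.9]},{"claw":0.094,"delta_pos":[0.247,0.016,-0.065],"rotation":[0,0,-0.9]}]'
python3 - <<'E'
from h import *
s=manip.read_state(); print(s['clock'],s['eef_pos'],s['eef_rot'],s['qd'])
im=manip.camera('wrist'); cv2.imwrite('pics/w1.png',im[:,:,::-1])
E
```

```text
clock: 1.15
eef_pos: [469.7, -400.6, 270.0]
eef_rot: [-3.141, -0.001, 1.351]
wrist_force: [-0.9, -0.2, 0.2]
finger_gap: 94.1
1.15 [ 469.65624158 -400.57404642  270.0135691 ] [-3.14100669e+00 -7.74770813e-04  1.35145740e+00] [-0.00157999 -0.00417823 -0.00270233 -0.00056771 -0.00201054 -0.00524489]
```

View pics/w1.png

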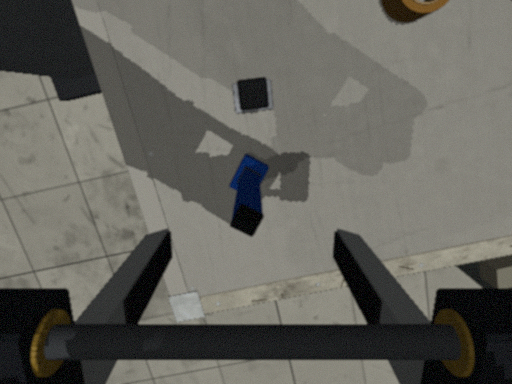

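```bash
python3 - <<'E'
import cv2
s=cv2.imread("pics/w1.png")
cv2.imwrite("pics/w1c.png",cv2.resize(s[60:125,220:290],None,fx=8,fy=8,interpolation=cv2.INTER_CUBIC))
E
python3 -m pendant '[{"claw":0.094,"delta_pos":[0.06,0,0],"rotation":[0,0,0]},{"claw":0.094,"delta_pos":[0.12,0,0],"rotation":[0,0,0]},{"claw":0.094,"delta_pos":[0.18,0,0],"rotation":[0,0,0]},{"claw":0.094,"delta_pos":[0.22,0,0],"rotation":[0,0,0]},{"claw":0.094,"delta_pos":[0.22,0,0],"rotation":[0,0,0]},{"claw":0.094,"delta_pos":[0.22,0,0],"rotation":[0,0,0]}]'
python3 - <<'E'
from h import *
s=manip.read_state(); print(s['clock'],s['eef_pos'],s['eef_rot'])
im=manip.camera('wrist'); cv2.imwrite('pics/w2.png',im[:,:,::-1])
E
```

```text
clock: 1.95
eef_pos: [517.2, -186.8, 270.4]
eef_rot: [-3.141, -0.0, 1.351]
wrist_force: [0.1, -0.7, -0.4]
finger_gap: 93.9
1.95 [ 517.19136704 -186.75435531  270.36339028] [-3.14130147e+00 -4.52947083e-04  1.35050382e+00]
```

View pics/w1c.png

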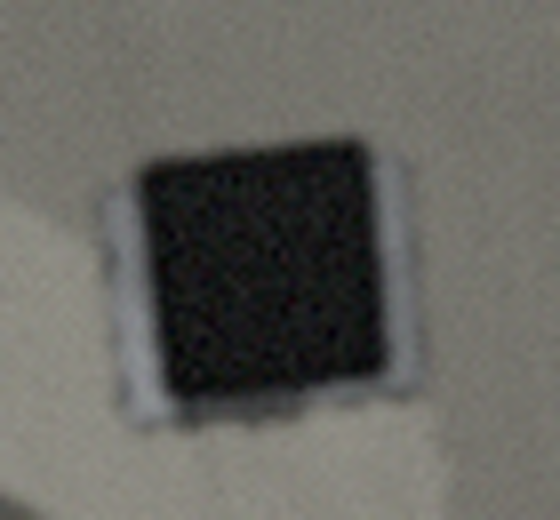

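View pics/w2.png

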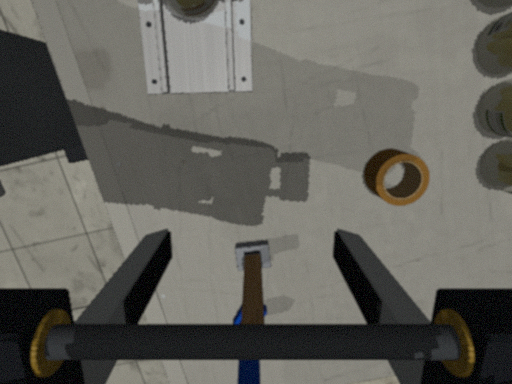

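```bash
python3 - <<'E'
import cv2
s=cv2.imread("pics/w2.png")
cv2.imwrite("pics/w2a.png",cv2.resize(s[0:110,125:275],None,fx=5,fy=5,interpolation=cv2.INTER_CUBIC))
cv2.imwrite("pics/w2b.png",cv2.resize(s[230:300,220:285],None,fx=8,fy=8,interpolation=cv2.INTER_CUBIC))
E
python3 - <<'E'
from h import *
np.set_printoptions(precision=1,suppress=True)
st=([469.656,-400.574,270.01],[-3.141007,-.000775,1.351457])
P=np.array([atz(ray('wrist',c,st),187) for c in [(237.1,80.2),(266.1,77.4),(267.7,106.9),(240.2,109.4)]])
print(P,P.mean(0)); f=P[1]-P[0]; print(np.degrees(np.arctan2(f[1],f[0])), np.linalg.norm(f)); f=P[0]-P[3]; print(np.degrees(np.arctan2(f[1],f[0])), np.linalg.norm(f));f=P[1]-P[2]; print(np.degrees(np.arctan2(f[1],f[0])), np.linalg.norm(f))
print(tri([ray('wrist',(252.8,93.5),st),ray('side',(174.6,208.9)),ray('scene',(209.6,129.1))]))
E
```

```text
[[ 479.8 -306.3  187. ]
 [ 501.2 -309.1  187. ]
 [ 498.  -330.   187. ]
 [ 477.3 -327.2  187. ]] [ 489.1 -318.1  187. ]
-7.385441714179538 21.526642250932277
83.097939165145 21.03261487884085
81.3402657539363 21.106231390451626
(array([ 487.8, -317.1,  185.4]), [np.float64(1.570950408779564), np.float64(0.266742732144415), np.float64(1.757257314938654)])
```

View pics/w2a.png

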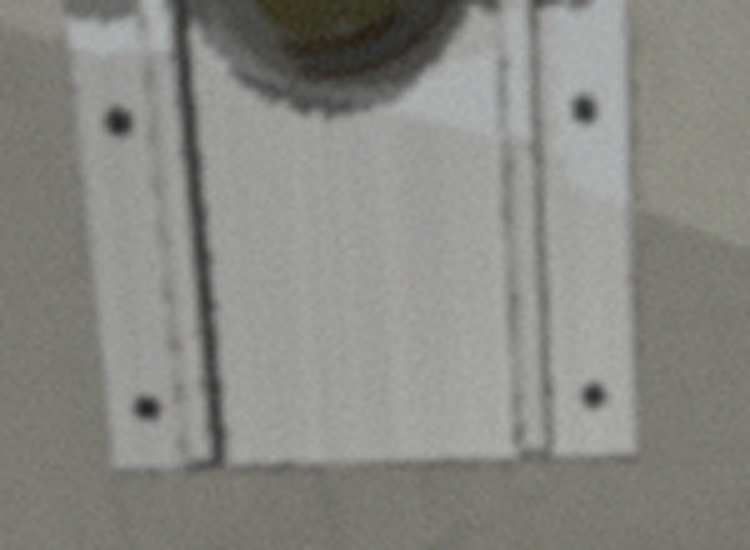

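View pics/w2b.png

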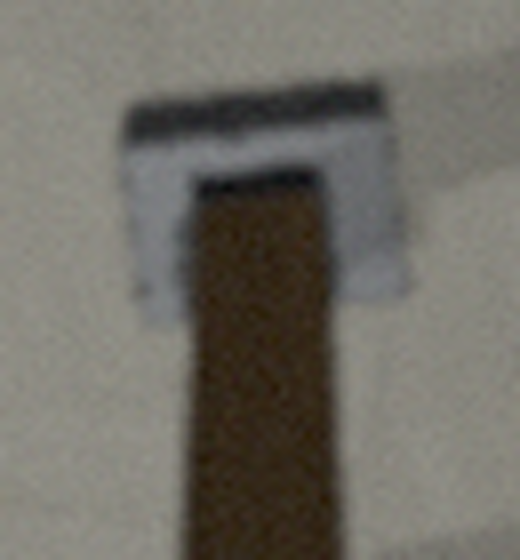

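```bash
python3 - <<'E'
from h import *
np.set_printoptions(precision=1,suppress=True)
st=([517.191,-186.754,270.36],[-3.141301,-.000453,1.350504])
W=lambda x,y:(x/5+125-.4,y/5-.4)
pts=dict(cl=(115,467),cr=(635,455),lf=(70,45),rf=(627,10),s1=(147,408),s2=(593,396),s3=(118,122),s4=(585,109))
P={k:atz(ray('wrist',W(*v),st),6) for k,v in pts.items()}
for k in P: print(k,P[k])
def ang(a,b): d=P[b]-P[a]; return np.degrees(np.arctan2(d[1],d[0])), np.linalg.norm(d)
for a,b in [('cl','cr'),('cl','lf'),('cr','rf'),('s1','s3'),('s2','s4'),('s1','s2'),('s3','s4')]: print(a,b,ang(a,b))
print("jar near bottom",atz(ray('wrist',W(325,112),st),6))
# tamper foot
F=lambda x,y:(x/8+220-.4,y/8+230-.4)
Q=[atz(ray('wrist',F(*v),st),z) for v,z in [((127,105),0),((380,83),0),((125,145),20),((385,122),20),((405,290),20),((145,322),20)]]
for q in Q: print(q)
d=Q[3]-Q[2];print(np.degrees(np.arctan2(d[1],d[0])),np.linalg.norm(d),(Q[2]+Q[3]+Q[4]+Q[5])/4)
E
```

```text
cl [408.1 -71.4   6. ]
cr [537.2 -97.4   6. ]
lf [426.7  22.6   6. ]
rf [557.4   0.9   6. ]
s1 [420.2 -59.6   6. ]
s2 [530.  -81.4   6. ]
s3 [432.8   4.2   6. ]
s4 [542.9 -17.6   6. ]
cl cr (np.float64(-11.394679488286569), np.float64(131.67757477323696))
cl lf (np.float64(78.80602641315132), np.float64(95.81434108326432))
cr rf (np.float64(78.39817023266419), np.float64(100.33012082466853))
s1 s3 (np.float64(78.85030761892295), np.float64(65.08000151386918))
s2 s4 (np.float64(78.61180963665564), np.float64(65.06264609131141))
s1 s2 (np.float64(-11.198099516250453), np.float64(111.9289171367279))
s3 s4 (np.float64(-11.207133208077497), np.float64(112.19976093904994))
jar near bottom [481.9  -4.6   6. ]
[ 468.  -298.1    0. ]
[ 513.8 -304.     0. ]
[ 468.9 -297.    20. ]
[ 514.  -302.7   20. ]
[ 510.8 -335.1   20. ]
[ 464.4 -331.1   20. ]
-7.179375712696997 45.51831787446147 [ 489.5 -316.5   20. ]
```

```bash
python3 - <<'E'
from h import *
print(goal((478,-95,320),78.75))
E
```

```text
(array([ 0.0813, -0.0584, -0.0497]), array([-0.0004, -0.0005, -0.0246]), 'z-axis', array([ 0., -0., -1.]))
```

```bash
python3 -m pendant '[{"claw":0.094,"delta_pos":[0.04,-0.03,-0.025],"rotation":[0,0,-0.025]},{"claw":0.094,"delta_pos":[0.081,-0.058,-0.05],"rotation":[0,0,-0.025]},{"claw":0.094,"delta_pos":[0.081,-0.058,-0.05],"rotation":[0,0,-0.025]},{"claw":0.094,"delta_pos":[0.081,-0.058,-0.05],"rotation":[0,0,-0.025]},{"claw":0.094,"delta_pos":[0.081,-0.058,-0.05],"rotation":[0,0,-0.025]}]'
python3 - <<'E'
from h import *
s=manip.read_state(); print(s['clock'],list(s['eef_pos']),list(s['eef_rot']))
im=manip.camera('wrist'); cv2.imwrite('pics/w3.png',im[:,:,::-1])
cv2.imwrite('pics/w3a.png',cv2.resize(im[0:250,130:380,::-1],None,fx=3,fy=2.4,interpolation=cv2.INTER_CUBIC))
E
```

```text
clock: 2.62
eef_pos: [478.4, -96.5, 319.3]
eef_rot: [-3.139, -0.001, 1.373]
wrist_force: [-0.6, -0.2, 0.3]
finger_gap: 94.0
2.625 [np.float64(478.351710338059), np.float64(-96.52009323100872), np.float64(319.3247366029931)] [np.float64(-3.1394730149401813), np.float64(-0.0005279515494009956), np.float64(1.3731839726160757)]
```

View pics/w3a.png

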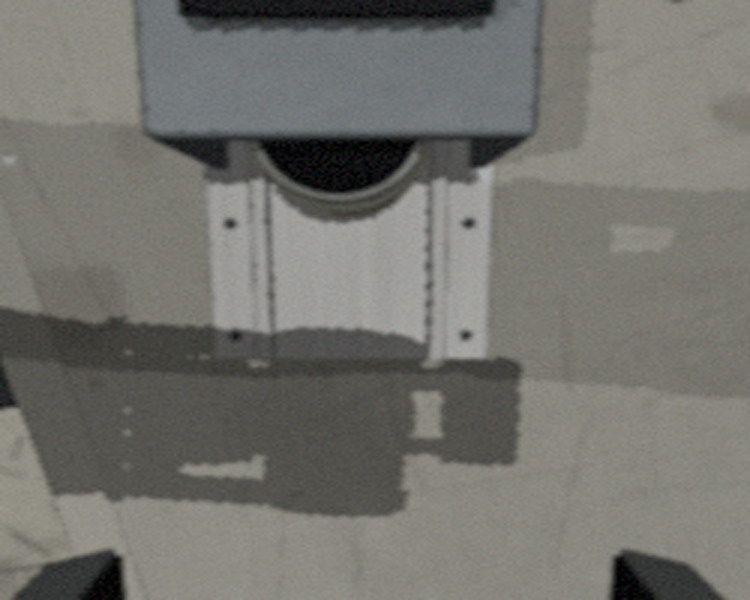

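```bash
python3 - <<'E'
from h import *
np.set_printoptions(precision=1,suppress=True)
st=([478.352,-96.52,319.325],[-3.139473,-.000528,1.373184])
W=lambda x,y:(x/3+130-.4,y/2.4-.4)
u=np.array([np.cos(np.radians(78.75)),np.sin(np.radians(78.75)),0]);v=np.array([u[1],-u[0],0]); O=np.array([494.1,23.5,0])
for n,p,z in [('roofL',(145,133),156),('roofR',(536,133),156),('s3',(230,224),6),('s4',(469,223),6),('s1',(235,335),6),('s2',(466,335),6),('lidL',(258,145),118),('lidR',(422,145),118),('lid near',(340,198),118),('railin L',(271,300),22),('railin R',(428,300),22),('railendL',(262,362),22),('railendR',(432,362),22)]:
    q=atz(ray('wrist',W(*p),st),z); print(n,q,"lane",(q-O)@u,(q-O)@v)
E
```

```text
roofL [433.4  36.1 156. ] lane 0.48738371505137457 -61.97151009173579
roofR [554.7  11.7 156. ] lane 0.23675414915334894 61.68917593318159
s3 [432.8   4.1   6. ] lane -30.97098624981068 -56.29006897594381
s4 [542.8 -17.4   6. ] lane -30.62421163859116 55.713369617621446
s1 [420.1 -59.2   6. ] lane -95.4975814537362 -56.41234948248603
s2 [530.3 -81.3   6. ] lane -95.69308288515411 55.942708691822276
lidL [464.4  29.5 118. ] lane 0.08356237553537799 -30.270328580854123
lidR [521.2  18.1 118. ] lane -0.032776263891697924 27.587915479390954
lid near [488.3   2.1 118. ] lane -22.129817791838377 -1.5473198314244931
railin L [443.7 -41.5  22. ] lane -73.56111932583354 -36.77484811238095
railin R [515.3 -55.8  22. ] lane -73.6919870658287 36.23367306813826
railendL [431.4 -75.8  22. ] lane -109.64143037750837 -42.07308273143303
railendR [510.6 -91.7  22. ] lane -109.77857729324504 38.663486608101714
```

```bash
python3 - <<'E'
from h import *
print(goal((488.8,-317.3,240),82.5));print(goal((488.8,-317.3,146),82.5))
E
```

```text
(array([-0.2146,  0.0537,  0.0792]), array([-0.0021, -0.0006, -0.0666]), 'z-axis', array([ 0., -0., -1.]))
(array([-0.2147,  0.0539,  0.1732]), array([-0.0021, -0.0006, -0.0666]), 'z-axis', array([ 0., -0., -1.]))
```

```bash
python3 -m pendant '[{"claw":0.094,"delta_pos":[-0.055,0.015,0.01],"rotation":[-0.002,0,-0.067]},{"claw":0.094,"delta_pos":[-0.11,0.03,0.03],"rotation":[-0.002,0,-0.067]},{"claw":0.094,"delta_pos":[-0.16,0.042,0.05],"rotation":[-0.002,0,-0.067]},{"claw":0.094,"delta_pos":[-0.2146,0.0538,0.07],"rotation":[-0.002,0,-0.067]},{"claw":0.094,"delta_pos":[-0.2146,0.0538,0.079],"rotation":[-0.002,0,-0.067]},{"claw":0.094,"delta_pos":[-0.2146,0.0538,0.11],"rotation":[-0.002,0,-0.067]},{"claw":0.094,"delta_pos":[-0.2146,0.0538,0.145],"rotation":[-0.002,0,-0.067]},{"claw":0.094,"delta_pos":[-0.2146,0.0538,0.173],"rotation":[-0.002,0,-0.067]},{"claw":0.094,"delta_pos":[-0.2146,0.0538,0.173],"rotation":[-0.002,0,-0.067]},{"claw":0.094,"delta_pos":[-0.2146,0.0538,0.173],"rotation":[-0.002,0,-0.067]}]' 60
python3 - <<'E'
from h import *
s=manip.read_state(); print(s['clock'],list(s['eef_pos']),list(s['eef_rot']))
im=manip.camera('wrist'); cv2.imwrite('pics/w4.png',im[:,:,::-1])
E
```

```text
clock: 3.92
eef_pos: [489.1, -317.3, 147.4]
eef_rot: [3.14, 0.0, 1.44]
wrist_force: [-0.5, -0.4, 0.6]
finger_gap: 93.7
3.925 [np.float64(489.11062371348333), np.float64(-317.33503332327564), np.float64(147.4199625266884)] [np.float64(3.1404013407406435), np.float64(1.46880818301387e-05), np.float64(1.4403965966512633)]
```

View pics/w4.png

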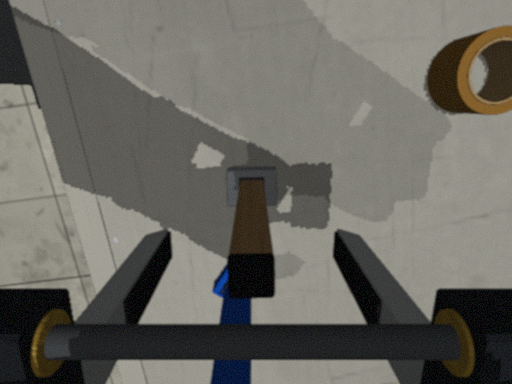

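The stem stands centred between the open fingers (cap at about 252,275), and the foot is square to the tool. Closing on it.

```bash
python3 -m pendant '[{"claw":0.02,"delta_pos":[0,0,0],"rotation":[0,0,0]},{"claw":0.0,"delta_pos":[0,0,0],"rotation":[0,0,0]},{"claw":0.0,"delta_pos":[0,0,0],"rotation":[0,0,0]},{"claw":0.0,"delta_pos":[0,0,0],"rotation":[0,0,0]},{"claw":0.0,"delta_pos":[0,0,0],"rotation":[0,0,0]},{"claw":0.0,"delta_pos":[0,0,0],"rotation":[0,0,0]}]' 60
```

```text
clock: 4.72
eef_pos: [489.2, -317.4, 147.6]
eef_rot: [3.14, 0.0, 1.44]
wrist_force: [0.5, 0.2, -1.1]
finger_gap: 37.2
```

```bash
python3 -m pendant '[{"claw":0.0,"delta_pos":[0,0,0],"rotation":[0,0,0]},{"claw":0.0,"delta_pos":[0,0,0],"rotation":[0,0,0]},{"claw":0.0,"delta_pos":[0,0,0],"rotation":[0,0,0]}]' 60
```

```text
clock: 5.1
eef_pos: [489.1, -317.4, 147.5]
eef_rot: [3.14, 0.0, 1.44]
wrist_force: [-1.0, -0.4, -1.0]
finger_gap: 21.5
```

```bash
cat >> h.py <<'E'
U=np.array([np.cos(np.radians(78.75)),np.sin(np.radians(78.75)),0]);V=np.array([U[1],-U[0],0]); O=np.array([494.1,23.5,0])
L=147.5
def foot(xf,zf,lean,yf=0):
    """TCP for foot centre at lane (xf,yf), height zf"""
    a=np.radians(lean); zt=U*np.sin(a)-np.array([0,0,np.cos(a)])
    return O+U*xf+V*yf+np.array([0,0,zf])-L*zt
E
python3 - <<'E'
from h import *
print(goal(foot(-120,120,0),78.75));print(foot(-100,80,40)); print(goal(foot(-100,80,40),78.75,40)); print(goal(foot(-100,80,20),78.75,20))
E
```

```text
(array([ 0.2189, -0.0471, -0.1201]), array([0.0014, 0.0002, 0.0659]), 'z-axis', array([ 0., -0., -1.]))
[ 456.09422564 -167.56793038  192.99155536]
(array([ 0.1443, -0.0522, -0.0456]), array([-0.0217,  0.698 ,  0.0637]), 'z-axis', array([ 0.125,  0.63 , -0.766]))
(array([ 0.1885, -0.0492, -0.0712]), array([-0.0101,  0.3491,  0.0655]), 'z-axis', array([ 0.067,  0.335, -0.94 ]))
```

```bash
python3 -m pendant '[{"claw":0.0,"delta_pos":[0,0,-0.03],"rotation":[0,0,0]},{"claw":0.0,"delta_pos":[0,0,-0.08],"rotation":[0,0,0]},{"claw":0.0,"delta_pos":[0.04,-0.01,-0.12],"rotation":[0,0,0.03]},{"claw":0.0,"delta_pos":[0.09,-0.02,-0.12],"rotation":[0,0,0.065]},{"claw":0.0,"delta_pos":[0.14,-0.035,-0.12],"rotation":[0,0,0.065]},{"claw":0.0,"delta_pos":[0.18,-0.047,-0.12],"rotation":[0,0,0.065]},{"claw":0.0,"delta_pos":[0.18,-0.047,-0.12],"rotation":[0,0,0.065]}]' 60
```

```text
clock: 5.98
eef_pos: [465.4, -130.7, 267.6]
eef_rot: [3.14, -0.0, 1.378]
wrist_force: [-1.1, -0.1, -3.3]
finger_gap: 21.7
```

```bash
python3 - <<'E'
from h import *
s=manip.read_state(); print(s['wrist_force'],s['moment'],s['joints'])
for l in (10,20,30,40): print(l,goal(foot(-100,80,l),78.75,l))
E
```

```text
[-1.08737724 -0.08468408 -3.26027979] [-0.08431913 -0.06396516  0.01340028] [-3.49789078e-01  1.05393427e-01  1.60958504e+00  3.91089031e-04
  1.42496968e+00 -1.57233158e-01]
10 (array([ 0.0312, -0.0019,  0.0424]), array([0.0014, 0.1744, 0.0039]), 'z-axis', array([ 0.034,  0.17 , -0.985]))
20 (array([ 0.0064, -0.002 ,  0.049 ]), array([0.001 , 0.3489, 0.004 ]), 'z-axis', array([ 0.067,  0.335, -0.94 ]))
30 (array([-0.0169, -0.0021,  0.0599]), array([0.0007, 0.5235, 0.0041]), 'z-axis', array([ 0.098,  0.49 , -0.866]))
40 (array([-0.038 , -0.0022,  0.0746]), array([3.00e-04, 6.98e-01, 4.20e-03]), 'z-axis', array([ 0.125,  0.63 , -0.766]))
```

```bash
python3 -m pendant '[{"claw":0.0,"delta_pos":[0.03,-0.002,0.04],"rotation":[0,0.17,0.004]},{"claw":0.0,"delta_pos":[0.006,-0.002,0.049],"rotation":[0,0.34,0.004]},{"claw":0.0,"delta_pos":[-0.015,-0.002,0.058],"rotation":[0,0.51,0.004]},{"claw":0.0,"delta_pos":[-0.038,-0.002,0.0745],"rotation":[0,0.68,0.004]},{"claw":0.0,"delta_pos":[-0.038,-0.002,0.0745],"rotation":[0,0.698,0.004]},{"claw":0.0,"delta_pos":[-0.038,-0.002,0.0745],"rotation":[0,0.698,0.004]},{"claw":0.0,"delta_pos":[-0.038,-0.002,0.0745],"rotation":[0,0.698,0.004]}]' 60
python3 - <<'E'
from h import *
s=manip.read_state(); print(s['clock'],list(s['eef_pos']),list(s['eef_rot']),s['joints'],s['wrist_force'],s['moment'])
for n in('wrist','side'):
    im=manip.camera(n); cv2.imwrite(f'pics/{n}5.png',im[:,:,::-1])
cv2.imwrite('pics/side5a.png',cv2.resize(im[100:270,150:330,::-1],None,fx=4,fy=3.5,interpolation=cv2.INTER_CUBIC))
print(goal(foot(-62,26.5,40),78.75,40))
E
```

```text
clock: 6.85
eef_pos: [456.7, -167.2, 193.9]
eef_rot: [3.139, -0.696, 1.377]
wrist_force: [0.0, 0.4, -2.4]
finger_gap: 22.0
6.85 [np.float64(456.7467485920994), np.float64(-167.22020535958293), np.float64(193.93005158594295)] [np.float64(3.139139397740393), np.float64(-0.6958957470235302), np.float64(1.3773501960682109)] [-0.74125016  0.35257328  1.63275041  0.5806281   1.56537371 -0.67393708] [ 0.01852074  0.44258596 -2.40747991] [-0.91340004  0.07241535  0.00170612]
(array([-0.0063, -0.0005,  0.0657]), array([0.0004, 0.0018, 0.0024]), 'z-axis', array([ 0.125,  0.63 , -0.766]))
```

View pics/wrist5.png

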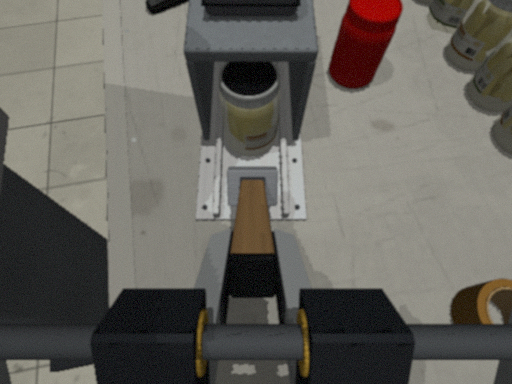

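View pics/side5a.png

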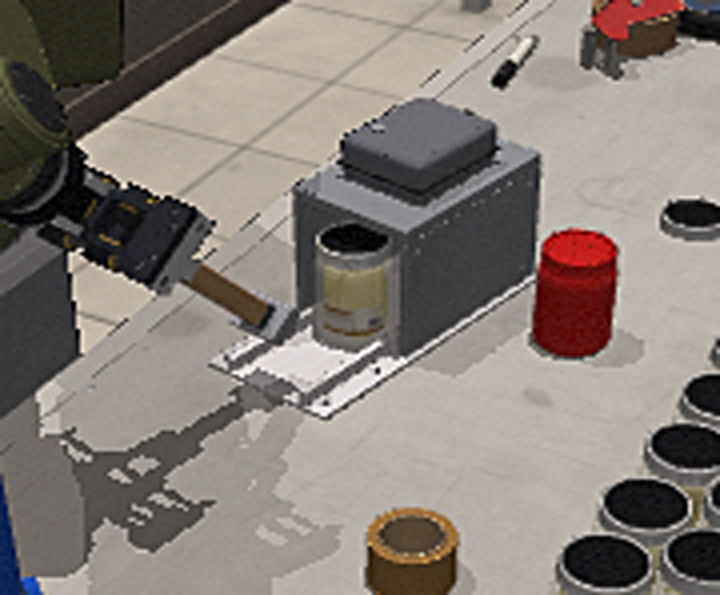

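```bash
python3 -m pendant '[{"claw":0.0,"delta_pos":[-0.003,0,0.03],"rotation":[0,0.002,0.002]},{"claw":0.0,"delta_pos":[-0.005,0,0.05],"rotation":[0,0.002,0.002]},{"claw":0.0,"delta_pos":[-0.006,0,0.0655],"rotation":[0,0.002,0.002]},{"claw":0.0,"delta_pos":[-0.006,0,0.0655],"rotation":[0,0.002,0.002]},{"claw":0.0,"delta_pos":[-0.006,0,0.0655],"rotation":[0,0.002,0.002]}]' 60
cat >> h.py <<'E'
def rep(xfs=(),zf=26.5):
    s=manip.read_state(); zt=R.from_euler('xyz',s['eef_rot']).as_matrix()
    f=s['eef_pos']+L*zt[:,2]; c=f+18*zt[:,0]
    print("t %.2f foot lane %.1f %.1f z %.1f edge x %.1f z %.1f  Fu %.2f Fv %.2f Fz %.2f  Mv %.2f"%(s['clock'],(f-O)@U,(f-O)@V,f[2],(c-O)@U,c[2],s['wrist_force']@U,s['wrist_force']@V,s['wrist_force'][2],s['moment']@V), s['eef_rot'].round(4))
    for x in xfs: print(x,*goal(foot(x,zf,40),78.75,40)[:2])
E
python3 - <<'E'
from h import *
rep([-50,-45,-40])
im=manip.camera('wrist'); cv2.imwrite(f'pics/w6.png',im[:,:,::-1])
cv2.imwrite('pics/w6a.png',cv2.resize(im[0:240,150:350,::-1],None,fx=3,fy=2.5,interpolation=cv2.INTER_CUBIC))
E
```

```text
clock: 7.58
eef_pos: [464.3, -130.7, 140.5]
eef_rot: [3.139, -0.698, 1.376]
wrist_force: [0.0, 0.5, -3.7]
finger_gap: 21.7
t 7.58 foot lane -62.2 1.0 z 27.5 edge x -48.4 z 39.1  Fu 0.52 Fv -0.10 Fz -3.74  Mv -0.85 [ 3.1394 -0.6978  1.3762]
-50 [ 0.0087 -0.0009  0.0086] [0.0011 0.0003 0.0013]
-45 [ 0.0125 -0.0009  0.0118] [0.0011 0.0003 0.0013]
-40 [ 0.0163 -0.0009  0.015 ] [0.0011 0.0003 0.0013]
```

View pics/w6a.png

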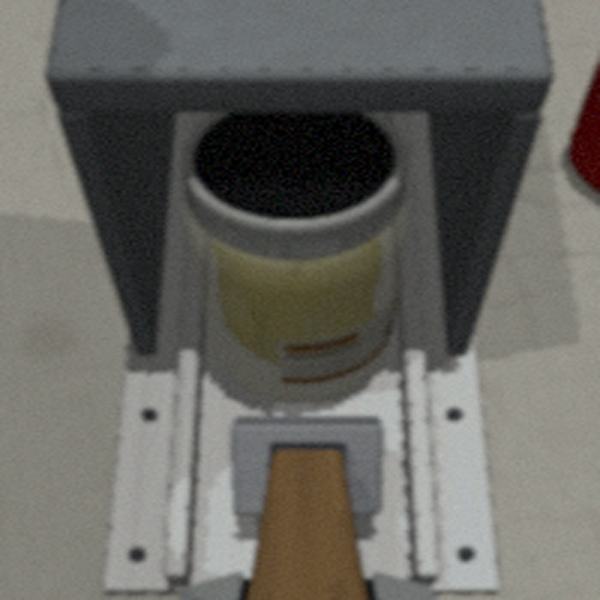

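```bash
python3 -m pendant '[{"claw":0.0,"delta_pos":[0.004,-0.0005,0.004],"rotation":[0.001,0,0.001]},{"claw":0.0,"delta_pos":[0.008,-0.001,0.008],"rotation":[0.001,0,0.001]},{"claw":0.0,"delta_pos":[0.0105,-0.001,0.0105],"rotation":[0.001,0,0.001]},{"claw":0.0,"delta_pos":[0.011,-0.001,0.011],"rotation":[0.001,0,0.001]}]' 60
python3 - <<'E'
from h import *
rep([-40])
E
python3 -m pendant '[{"claw":0.0,"delta_pos":[0.0007,0,0.0006],"rotation":[0,0,0]},{"claw":0.0,"delta_pos":[0.0014,0,0.0012],"rotation":[0,0,0]},{"claw":0.0,"delta_pos":[0.0021,0,0.0018],"rotation":[0,0,0]},{"claw":0.0,"delta_pos":[0.0028,0,0.0024],"rotation":[0,0,0]},{"claw":0.0,"delta_pos":[0.0035,0,0.003],"rotation":[0,0,0]},{"claw":0.0,"delta_pos":[0.0042,0,0.0036],"rotation":[0,0,0]}]' 60
python3 - <<'E'
from h import *
rep([-35])
E
```

```text
clock: 8.12
eef_pos: [466.4, -115.1, 139.2]
eef_rot: [3.141, -0.698, 1.375]
wrist_force: [0.6, -0.6, -2.4]
finger_gap: 21.7
t 8.12 foot lane -46.6 -0.1 z 26.1 edge x -32.8 z 37.7  Fu -0.49 Fv 0.74 Fz -2.45  Mv -0.88 [ 3.1411 -0.6977  1.375 ]
-40 [0.0052 0.0002 0.004 ] [0.0001 0.0004 0.0004]
clock: 8.88
eef_pos: [467.5, -109.7, 139.1]
eef_rot: [3.141, -0.698, 1.375]
wrist_force: [0.5, -0.3, -3.4]
finger_gap: 21.4
t 8.88 foot lane -41.0 -0.1 z 26.1 edge x -27.2 z 37.7  Fu -0.23 Fv 0.56 Fz -3.37  Mv -0.86 [ 3.141  -0.6977  1.375 ]
-35 [0.0048 0.0001 0.0036] [0.0002 0.0004 0.0004]
```

```bash
python3 -m pendant '[{"claw":0.0,"delta_pos":[0.0007,0,0.0006],"rotation":[0,0,0]},{"claw":0.0,"delta_pos":[0.0014,0,0.0012],"rotation":[0,0,0]},{"claw":0.0,"delta_pos":[0.0021,0,0.0018],"rotation":[0,0,0]},{"claw":0.0,"delta_pos":[0.0028,0,0.0024],"rotation":[0,0,0]},{"claw":0.0,"delta_pos":[0.0035,0,0.003],"rotation":[0,0,0]},{"claw":0.0,"delta_pos":[0.0042,0,0.0036],"rotation":[0,0,0]}]' 60 >/dev/null
python3 - <<'E'
from h import *
rep()
E
python3 -m pendant '[{"claw":0.0,"delta_pos":[0.0007,0,0.0006],"rotation":[0,0,0]},{"claw":0.0,"delta_pos":[0.0014,0,0.0012],"rotation":[0,0,0]},{"claw":0.0,"delta_pos":[0.0021,0,0.0018],"rotation":[0,0,0]},{"claw":0.0,"delta_pos":[0.0028,0,0.0024],"rotation":[0,0,0]},{"claw":0.0,"delta_pos":[0.0035,0,0.003],"rotation":[0,0,0]},{"claw":0.0,"delta_pos":[0.0042,0,0.0036],"rotation":[0,0,0]}]' 60 >/dev/null
python3 - <<'E'
from h import *
rep([-20])
im=manip.camera('wrist')
cv2.imwrite('pics/w7a.png',cv2.resize(im[0:240,150:350,::-1],None,fx=3,fy=2.5,interpolation=cv2.INTER_CUBIC))
E
```

```text
t 9.62 foot lane -35.5 -0.1 z 26.0 edge x -21.7 z 37.6  Fu -3.47 Fv -0.05 Fz -0.87  Mv -1.29 [ 3.141  -0.6976  1.375 ]
t 10.38 foot lane -29.9 -0.1 z 26.0 edge x -16.2 z 37.6  Fu -3.29 Fv -0.96 Fz -1.04  Mv -1.31 [ 3.1409 -0.6975  1.375 ]
-20 [0.0079 0.0001 0.006 ] [0.0003 0.0006 0.0004]
```

View pics/w7a.png

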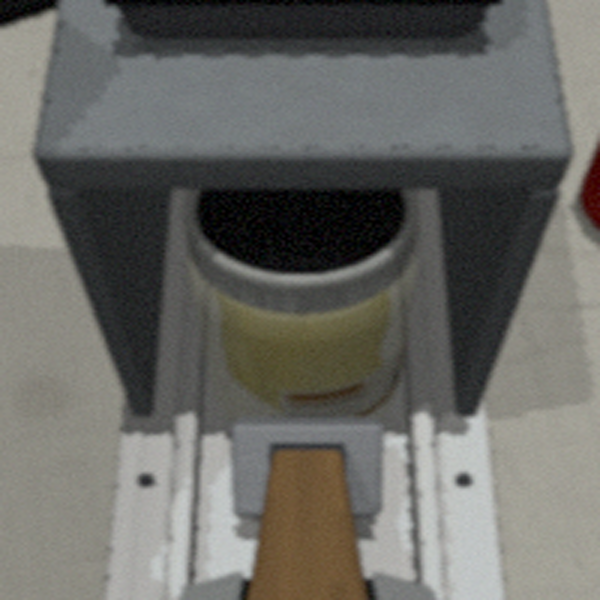

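```bash
for i in 1; do python3 -m pendant '[{"claw":0.0,"delta_pos":[0.0009,0,0.0007],"rotation":[0,0,0]},{"claw":0.0,"delta_pos":[0.0018,0,0.0014],"rotation":[0,0,0]},{"claw":0.0,"delta_pos":[0.0027,0,0.0021],"rotation":[0,0,0]},{"claw":0.0,"delta_pos":[0.0036,0,0.0029],"rotation":[0,0,0]},{"claw":0.0,"delta_pos":[0.0045,0,0.0037],"rotation":[0,0,0]},{"claw":0.0,"delta_pos":[0.0054,0,0.0044],"rotation":[0,0,0]},{"claw":0.0,"delta_pos":[0.0063,0,0.0051],"rotation":[0,0,0]},{"claw":0.0,"delta_pos":[0.0063,0,0.0051],"rotation":[0,0,0]},{"claw":0.0,"delta_pos":[0.0055,0,0.0045],"rotation":[0,0,0]}]' 60 >/dev/null; done
python3 - <<'E'
from h import *
rep([0])
E
python3 -m pendant '[{"claw":0.0,"delta_pos":[0.0009,0,0.0007],"rotation":[0,0,0]},{"claw":0.0,"delta_pos":[0.0018,0,0.0014],"rotation":[0,0,0]},{"claw":0.0,"delta_pos":[0.0027,0,0.0021],"rotation":[0,0,0]},{"claw":0.0,"delta_pos":[0.0036,0,0.0029],"rotation":[0,0,0]},{"claw":0.0,"delta_pos":[0.0045,0,0.0037],"rotation":[0,0,0]},{"claw":0.0,"delta_pos":[0.0054,0,0.0044],"rotation":[0,0,0]},{"claw":0.0,"delta_pos":[0.0063,0,0.0051],"rotation":[0,0,0]},{"claw":0.0,"delta_pos":[0.0072,0,0.0058],"rotation":[0,0,0]},{"claw":0.0,"delta_pos":[0.0072,0,0.0058],"rotation":[0,0,0]},{"claw":0.0,"delta_pos":[0.0065,0,0.0053],"rotation":[0,0,0]}]' 60 >/dev/null
python3 - <<'E'
from h import *
rep([0])
E
```

```text
t 11.55 foot lane -22.4 -0.2 z 26.1 edge x -8.6 z 37.7  Fu -0.35 Fv -0.04 Fz -3.16  Mv -0.90 [ 3.1414 -0.6983  1.3749]
0 [0.0174 0.0002 0.0141] [-0.0001 -0.0001  0.0004]
t 12.80 foot lane -13.8 -0.4 z 26.2 edge x 0.0 z 37.8  Fu -0.17 Fv -0.32 Fz -2.90  Mv -0.87 [-3.1413 -0.6987  1.3748]
0 [0.0108 0.0004 0.0086] [-0.0005 -0.0006  0.0003]
```

```bash
python3 -m pendant '[{"claw":0.0,"delta_pos":[0.0009,0,0.0007],"rotation":[0,0,0]},{"claw":0.0,"delta_pos":[0.0018,0,0.0014],"rotation":[0,0,0]},{"claw":0.0,"delta_pos":[0.0027,0.0002,0.0021],"rotation":[0,0,0]},{"claw":0.0,"delta_pos":[0.0036,0.0004,0.0029],"rotation":[0,0,0]},{"claw":0.0,"delta_pos":[0.0045,0.0004,0.0037],"rotation":[0,0,0]},{"claw":0.0,"delta_pos":[0.0054,0.0004,0.0044],"rotation":[0,0,0]},{"claw":0.0,"delta_pos":[0.0063,0.0004,0.0051],"rotation":[0,0,0]},{"claw":0.0,"delta_pos":[0.0072,0.0004,0.0058],"rotation":[0,0,0]},{"claw":0.0,"delta_pos":[0.0072,0.0004,0.0058],"rotation":[0,0,0]},{"claw":0.0,"delta_pos":[0.0065,0.0004,0.0053],"rotation":[0,0,0]}]' 60 >/dev/null
python3 - <<'E'
from h import *
rep()
E
python3 -m pendant '[{"claw":0.0,"delta_pos":[0.0009,0,0.0007],"rotation":[0,0,0]},{"claw":0.0,"delta_pos":[0.0018,0,0.0014],"rotation":[0,0,0]},{"claw":0.0,"delta_pos":[0.0027,0,0.0021],"rotation":[0,0,0]},{"claw":0.0,"delta_pos":[0.0036,0,0.0029],"rotation":[0,0,0]},{"claw":0.0,"delta_pos":[0.0045,0,0.0037],"rotation":[0,0,0]},{"claw":0.0,"delta_pos":[0.0054,0,0.0044],"rotation":[0,0,0]},{"claw":0.0,"delta_pos":[0.0063,0,0.0051],"rotation":[0,0,0]},{"claw":0.0,"delta_pos":[0.0072,0,0.0058],"rotation":[0,0,0]},{"claw":0.0,"delta_pos":[0.0072,0,0.0058],"rotation":[0,0,0]},{"claw":0.0,"delta_pos":[0.0065,0,0.0053],"rotation":[0,0,0]}]' 60 >/dev/null
python3 - <<'E'
from h import *
rep()
E
python3 -m pendant '[{"claw":0.0,"delta_pos":[0.0009,0,0.0007],"rotation":[0,0,0]},{"claw":0.0,"delta_pos":[0.0018,0,0.0014],"rotation":[0,0,0]},{"claw":0.0,"delta_pos":[0.0027,0,0.0021],"rotation":[0,0,0]},{"claw":0.0,"delta_pos":[0.0036,0,0.0029],"rotation":[0,0,0]},{"claw":0.0,"delta_pos":[0.0045,0,0.0037],"rotation":[0,0,0]},{"claw":0.0,"delta_pos":[0.0054,0,0.0044],"rotation":[0,0,0]},{"claw":0.0,"delta_pos":[0.0063,0,0.0051],"rotation":[0,0,0]},{"claw":0.0,"delta_pos":[0.0072,0,0.0058],"rotation":[0,0,0]},{"claw":0.0,"delta_pos":[0.0072,0,0.0058],"rotation":[0,0,0]}]' 60 >/dev/null
python3 - <<'E'
from h import *
rep([20])
im=manip.camera('wrist')
cv2.imwrite('pics/w8a.png',cv2.resize(im[0:240,150:350,::-1],None,fx=3,fy=2.5,interpolation=cv2.INTER_CUBIC))
E
```

```text
t 14.05 foot lane -5.1 -0.2 z 26.4 edge x 8.7 z 37.9  Fu -0.21 Fv -0.21 Fz -2.48  Mv -0.85 [-3.141  -0.6992  1.3748]
t 15.30 foot lane 3.5 -0.3 z 26.5 edge x 17.3 z 38.1  Fu 0.73 Fv -0.11 Fz -3.95  Mv -0.82 [-3.1406 -0.6998  1.3747]
t 16.43 foot lane 12.9 -0.4 z 26.7 edge x 26.6 z 38.3  Fu -2.49 Fv -0.27 Fz -1.54  Mv -1.39 [-3.1405 -0.6998  1.3749]
20 [0.0056 0.0002 0.0047] [-0.0014 -0.0016  0.0003]
```

View pics/w8a.png

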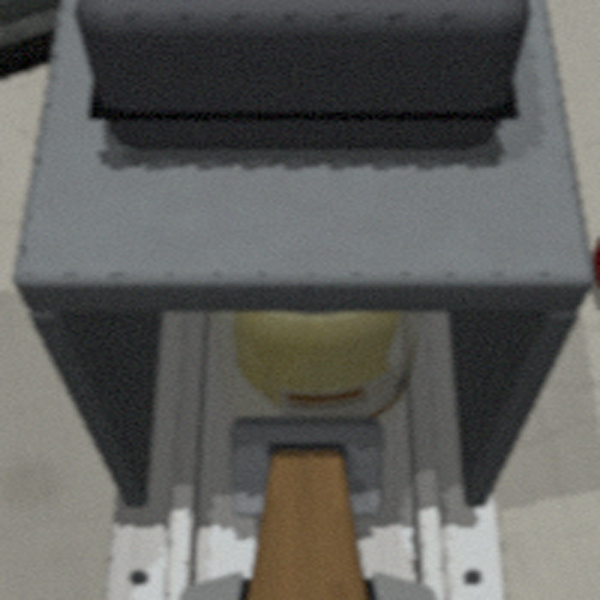

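```bash
python3 -m pendant '[{"claw":0.0,"delta_pos":[0.0009,0,0.0007],"rotation":[0,0,0]},{"claw":0.0,"delta_pos":[0.0018,0.0002,0.0014],"rotation":[0,0,0]},{"claw":0.0,"delta_pos":[0.0027,0.0002,0.0021],"rotation":[-0.001,-0.0015,0]},{"claw":0.0,"delta_pos":[0.0036,0.0003,0.0029],"rotation":[-0.001,-0.0015,0]},{"claw":0.0,"delta_pos":[0.0045,0.0004,0.0038],"rotation":[-0.001,-0.0015,0]},{"claw":0.0,"delta_pos":[0.0054,0.0004,0.0046],"rotation":[-0.001,-0.0015,0]},{"claw":0.0,"delta_pos":[0.0063,0.0004,0.0053],"rotation":[-0.001,-0.0015,0]},{"claw":0.0,"delta_pos":[0.0063,0.0004,0.0053],"rotation":[-0.001,-0.0015,0]}]' 60 >/dev/null
python3 - <<'E'
from h import *
rep()
E
python3 -m pendant '[{"claw":0.0,"delta_pos":[0.0009,0,0.0007],"rotation":[0,0,0]},{"claw":0.0,"delta_pos":[0.0018,0,0.0014],"rotation":[0,0,0]},{"claw":0.0,"delta_pos":[0.0026,0,0.0021],"rotation":[0,0,0]},{"claw":0.0,"delta_pos":[0.0026,0,0.0021],"rotation":[0,0,0]}]' 60 >/dev/null
python3 - <<'E'
from h import *
rep()
E
```

```text
t 17.48 foot lane 21.0 0.1 z 26.5 edge x 34.8 z 38.1  Fu -4.06 Fv -1.12 Fz -3.35  Mv -1.54 [-3.1413 -0.6984  1.3748]
t 17.98 foot lane 24.4 0.1 z 26.6 edge x 38.2 z 38.1  Fu -2.83 Fv -1.79 Fz -3.14  Mv -1.61 [-3.1414 -0.6984  1.3749]
```

```bash
cat > chk.py <<'E'
from h import *
import sys
rep()
s=manip.read_state()
sys.exit(1 if (s['wrist_force']@U<-7.0 or s['moment']@V<-2.2) else 0)
E
P="python3 -m pendant"
$P '[{"claw":0,"delta_pos":[0.0006,0,0.0005],"rotation":[0,0,0]}]' >/dev/null && python3 chk.py && \
$P '[{"claw":0,"delta_pos":[0.0006,0,0.0005],"rotation":[0,0,0]}]' >/dev/null && python3 chk.py && \
$P '[{"claw":0,"delta_pos":[0.0006,0,0.0005],"rotation":[0,0,0]}]' >/dev/null && python3 chk.py && \
$P '[{"claw":0,"delta_pos":[0.0006,0,0.0005],"rotation":[0,0,0]}]' >/dev/null && python3 chk.py && \
$P '[{"claw":0,"delta_pos":[0.0006,0,0.0005],"rotation":[0,0,0]}]' >/dev/null && python3 chk.py && \
$P '[{"claw":0,"delta_pos":[0.0006,0,0.0005],"rotation":[0,0,0]}]' >/dev/null && python3 chk.py
```

```text
t 18.10 foot lane 25.2 0.1 z 26.5 edge x 39.0 z 38.1  Fu -2.99 Fv -1.78 Fz -2.90  Mv -1.73 [-3.1413 -0.6984  1.3747]
t 18.23 foot lane 26.0 0.1 z 26.6 edge x 39.8 z 38.1  Fu -3.45 Fv -2.68 Fz -2.28  Mv -1.68 [-3.1414 -0.6983  1.3749]
t 18.35 foot lane 26.9 -0.0 z 26.5 edge x 40.7 z 38.1  Fu -2.90 Fv -2.49 Fz -2.20  Mv -1.64 [-3.1412 -0.6984  1.3748]
t 18.48 foot lane 27.7 -0.0 z 26.5 edge x 41.5 z 38.1  Fu -3.43 Fv -2.59 Fz -1.81  Mv -1.69 [-3.1412 -0.6984  1.3748]
t 18.60 foot lane 28.5 -0.1 z 26.5 edge x 42.3 z 38.1  Fu -3.02 Fv -2.20 Fz -2.27  Mv -1.68 [-3.1411 -0.6983  1.3748]
t 18.73 foot lane 29.4 -0.0 z 26.6 edge x 43.1 z 38.1  Fu -4.19 Fv -1.04 Fz -3.14  Mv -1.62 [-3.1412 -0.6983  1.3747]
```

```bash
P="python3 -m pendant"
$P '[{"claw":0,"delta_pos":[0.0005,0,0.0004],"rotation":[0,0,0]}]' >/dev/null && python3 chk.py && \
$P '[{"claw":0,"delta_pos":[0.0005,0,0.0004],"rotation":[0,0,0]}]' >/dev/null && python3 chk.py && \
$P '[{"claw":0,"delta_pos":[0.0005,0,0.0004],"rotation":[0,0,0]}]' >/dev/null && python3 chk.py && \
$P '[{"claw":0,"delta_pos":[0.0005,0,0.0004],"rotation":[0,0,0]}]' >/dev/null && python3 chk.py && \
$P '[{"claw":0,"delta_pos":[0.0005,0,0.0004],"rotation":[0,0,0]}]' >/dev/null && python3 chk.py && \
$P '[{"claw":0,"delta_pos":[0.0005,0,0.0004],"rotation":[0,0,0]}]' >/dev/null && python3 chk.py && \
$P '[{"claw":0,"delta_pos":[0.0005,0,0.0004],"rotation":[0,0,0]}]' >/dev/null && python3 chk.py && \
$P '[{"claw":0,"delta_pos":[0.0005,0,0.0004],"rotation":[0,0,0]}]' >/dev/null && python3 chk.py && \
$P '[{"claw":0,"delta_pos":[0.0005,0,0.0004],"rotation":[0,0,0]}]' >/dev/null && python3 chk.py && \
$P '[{"claw":0,"delta_pos":[0.0005,0,0.0004],"rotation":[0,0,0]}]' >/dev/null && python3 chk.py && \
$P '[{"claw":0,"delta_pos":[-0.0016,0,-0.0013],"rotation":[0,0,0]},{"claw":0,"delta_pos":[-0.0016,0,-0.0013],"rotation":[0,0,0]}]' >/dev/null && python3 chk.py
```

```text
t 18.85 foot lane 30.1 -0.0 z 26.6 edge x 43.9 z 38.1  Fu -3.20 Fv -2.41 Fz -1.75  Mv -1.76 [-3.1412 -0.6984  1.3747]
t 18.98 foot lane 30.8 -0.1 z 26.6 edge x 44.6 z 38.1  Fu -3.28 Fv -2.77 Fz -2.91  Mv -1.69 [-3.1411 -0.6984  1.3747]
t 19.10 foot lane 31.5 -0.1 z 26.6 edge x 45.2 z 38.2  Fu -2.55 Fv -1.64 Fz -2.75  Mv -1.68 [-3.1411 -0.6984  1.3748]
t 19.23 foot lane 32.1 -0.0 z 26.6 edge x 45.9 z 38.2  Fu -3.25 Fv -2.39 Fz -3.67  Mv -1.66 [-3.1412 -0.6983  1.3748]
t 19.35 foot lane 32.8 -0.1 z 26.6 edge x 46.6 z 38.2  Fu -4.12 Fv -2.25 Fz -2.29  Mv -1.69 [-3.141  -0.6983  1.3747]
t 19.48 foot lane 33.5 -0.1 z 26.6 edge x 47.3 z 38.2  Fu -4.02 Fv -3.07 Fz -2.58  Mv -1.72 [-3.141  -0.6983  1.3748]
t 19.60 foot lane 34.2 -0.1 z 26.6 edge x 47.9 z 38.2  Fu -3.88 Fv -1.91 Fz -3.15  Mv -1.74 [-3.1409 -0.6983  1.3747]
t 19.73 foot lane 34.8 -0.1 z 26.6 edge x 48.6 z 38.2  Fu -3.55 Fv -1.64 Fz -1.77  Mv -1.69 [-3.141  -0.6983  1.3748]
t 19.85 foot lane 35.5 -0.1 z 26.7 edge x 49.3 z 38.2  Fu -4.03 Fv -1.65 Fz -1.69  Mv -1.69 [-3.1409 -0.6983  1.3747]
t 19.98 foot lane 36.2 -0.2 z 26.6 edge x 50.0 z 38.2  Fu -3.81 Fv -1.60 Fz -3.42  Mv -1.72 [-3.1408 -0.6983  1.3747]
t 20.23 foot lane 34.3 0.1 z 26.8 edge x 48.1 z 38.4  Fu -0.07 Fv -0.98 Fz -2.42  Mv -0.89 [-3.1414 -0.6989  1.3747]
```

```bash
P="python3 -m pendant"
$P '[{"claw":0,"delta_pos":[0.0012,0,0.0010],"rotation":[0,0,0]}]' >/dev/null && python3 chk.py && \
$P '[{"claw":0,"delta_pos":[0.0005,0,0.0004],"rotation":[0,0,0]}]' >/dev/null && python3 chk.py && \
$P '[{"claw":0,"delta_pos":[0.0005,0,0.0004],"rotation":[0,0,0]}]' >/dev/null && python3 chk.py && \
$P '[{"claw":0,"delta_pos":[0.0005,0,0.0004],"rotation":[0,0,0]}]' >/dev/null && python3 chk.py && \
$P '[{"claw":0,"delta_pos":[0.0005,0,0.0004],"rotation":[0,0,0]}]' >/dev/null && python3 chk.py && \
$P '[{"claw":0,"delta_pos":[0.0005,0,0.0004],"rotation":[0,0,0]}]' >/dev/null && python3 chk.py && \
$P '[{"claw":0,"delta_pos":[0.0005,0,0.0004],"rotation":[0,0,0]}]' >/dev/null && python3 chk.py && \
$P '[{"claw":0,"delta_pos":[0.0005,0,0.0004],"rotation":[0,0,0]}]' >/dev/null && python3 chk.py && \
$P '[{"claw":0,"delta_pos":[0.0005,0,0.0004],"rotation":[0,0,0]}]' >/dev/null && python3 chk.py && \
$P '[{"claw":0,"delta_pos":[0.0005,0,0.0004],"rotation":[0,0,0]}]' >/dev/null && python3 chk.py && \
$P '[{"claw":0,"delta_pos":[0.0005,0,0.0004],"rotation":[0,0,0]}]' >/dev/null && python3 chk.py && \
$P '[{"claw":0,"delta_pos":[0.0005,0,0.0004],"rotation":[0,0,0]}]' >/dev/null && python3 chk.py && \
$P '[{"claw":0,"delta_pos":[-0.0016,0,-0.0013],"rotation":[0,0,0]},{"claw":0,"delta_pos":[-0.0016,0,-0.0013],"rotation":[0,0,0]}]' >/dev/null && python3 chk.py
```

```text
t 20.35 foot lane 35.9 0.3 z 26.9 edge x 49.6 z 38.5  Fu -2.35 Fv 0.92 Fz -3.27  Mv -1.49 [ 3.1415 -0.6989  1.3745]
t 20.48 foot lane 36.4 0.5 z 26.9 edge x 50.2 z 38.5  Fu -2.65 Fv -1.60 Fz -1.95  Mv -1.41 [ 3.1411 -0.6985  1.3747]
t 20.60 foot lane 36.9 0.5 z 26.9 edge x 50.7 z 38.5  Fu -3.52 Fv -0.61 Fz -2.06  Mv -1.42 [ 3.1409 -0.6982  1.3748]
t 20.73 foot lane 37.5 0.5 z 26.9 edge x 51.3 z 38.5  Fu -4.15 Fv -1.63 Fz -1.66  Mv -1.53 [ 3.1408 -0.698   1.3749]
t 20.85 foot lane 38.1 0.5 z 26.9 edge x 51.9 z 38.5  Fu -4.53 Fv -1.57 Fz -1.20  Mv -1.51 [ 3.1409 -0.6978  1.375 ]
t 20.98 foot lane 38.7 0.4 z 27.0 edge x 52.5 z 38.5  Fu -3.66 Fv -1.24 Fz -0.73  Mv -1.53 [ 3.1408 -0.6977  1.3751]
t 21.10 foot lane 39.3 0.4 z 27.0 edge x 53.1 z 38.5  Fu -3.92 Fv -1.76 Fz -0.81  Mv -1.54 [ 3.141  -0.6977  1.3749]
t 21.23 foot lane 40.0 0.4 z 27.0 edge x 53.8 z 38.6  Fu -4.84 Fv -1.80 Fz -2.03  Mv -1.55 [ 3.141  -0.6977  1.375 ]
t 21.35 foot lane 40.7 0.3 z 27.0 edge x 54.5 z 38.5  Fu -5.20 Fv -1.69 Fz -1.75  Mv -1.59 [ 3.1411 -0.6976  1.375 ]
t 21.48 foot lane 41.3 0.3 z 27.0 edge x 55.1 z 38.5  Fu -4.79 Fv -2.53 Fz -0.78  Mv -1.56 [ 3.1411 -0.6976  1.375 ]
t 21.60 foot lane 42.0 0.3 z 27.0 edge x 55.8 z 38.5  Fu -4.40 Fv -1.21 Fz -1.38  Mv -1.59 [ 3.1412 -0.6975  1.375 ]
t 21.73 foot lane 42.6 0.3 z 27.0 edge x 56.4 z 38.5  Fu -7.32 Fv -2.02 Fz -0.54  Mv -1.87 [ 3.1411 -0.6974  1.3751]
```

```bash
P="python3 -m pendant"
$P '[{"claw":0,"delta_pos":[0.0002,0,0.00017],"rotation":[0,0,0]}]' >/dev/null ; python3 chk.py
```

```text
t 21.85 foot lane 42.7 0.3 z 27.0 edge x 56.5 z 38.5  Fu -7.60 Fv -2.45 Fz 0.37  Mv -1.96 [ 3.1409 -0.6969  1.3753]
```

```bash
P="python3 -m pendant"
$P '[{"claw":0,"delta_pos":[0.0003,0,0.00025],"rotation":[0,0,0]}]' >/dev/null ; python3 chk.py;
$P '[{"claw":0,"delta_pos":[0.0003,0,0.00025],"rotation":[0,0,0]}]' >/dev/null ; python3 chk.py
```

```text
t 21.98 foot lane 42.8 0.4 z 27.0 edge x 56.6 z 38.5  Fu -8.52 Fv -2.56 Fz 0.75  Mv -1.97 [ 3.1407 -0.6964  1.3755]
t 22.10 foot lane 42.8 0.4 z 27.0 edge x 56.6 z 38.5  Fu -8.27 Fv -3.25 Fz 0.50  Mv -2.04 [ 3.1405 -0.6957  1.3757]
```

```bash
P="python3 -m pendant"
$P '[{"claw":0,"delta_pos":[0.0005,0,0.0004],"rotation":[0,0,0]}]' >/dev/null ; python3 chk.py;
$P '[{"claw":0,"delta_pos":[0.0006,0,0.0005],"rotation":[0,0,0]}]' >/dev/null ; python3 chk.py
```

```text
t 22.23 foot lane 42.9 0.5 z 27.0 edge x 56.7 z 38.5  Fu -9.62 Fv -2.35 Fz 1.00  Mv -2.27 [ 3.1401 -0.6948  1.376 ]
t 22.35 foot lane 43.1 0.5 z 27.0 edge x 56.9 z 38.5  Fu -11.90 Fv -2.80 Fz 1.35  Mv -2.44 [ 3.1397 -0.6937  1.3764]
```

```bash
python3 -m pendant '[{"claw":0,"delta_pos":[-0.0023,0,-0.0019],"rotation":[0,0,0]},{"claw":0,"delta_pos":[-0.006,0,-0.005],"rotation":[0,0,0]}]'; python3 - <<'E'
from h import *
rep([-20,-62],27)
im=manip.camera('wrist')
cv2.imwrite('pics/w9a.png',cv2.resize(im[0:300,130:380,::-1],None,fx=3,fy=2,interpolation=cv2.INTER_CUBIC))
E
```

```text
clock: 22.6
eef_pos: [483.0, -34.4, 140.4]
eef_rot: [3.14, -0.694, 1.376]
wrist_force: [-0.4, 0.4, -2.4]
finger_gap: 21.9
t 22.60 foot lane 35.5 0.5 z 27.0 edge x 49.3 z 38.6  Fu 0.36 Fv -0.51 Fz -2.38  Mv -0.88 [ 3.1397 -0.6944  1.3763]
-20 [-0.0432 -0.0005 -0.0355] [0.0006 0.0037 0.0015]
-62 [-0.0755 -0.0005 -0.0623] [0.0006 0.0037 0.0015]
```

View pics/w9a.png

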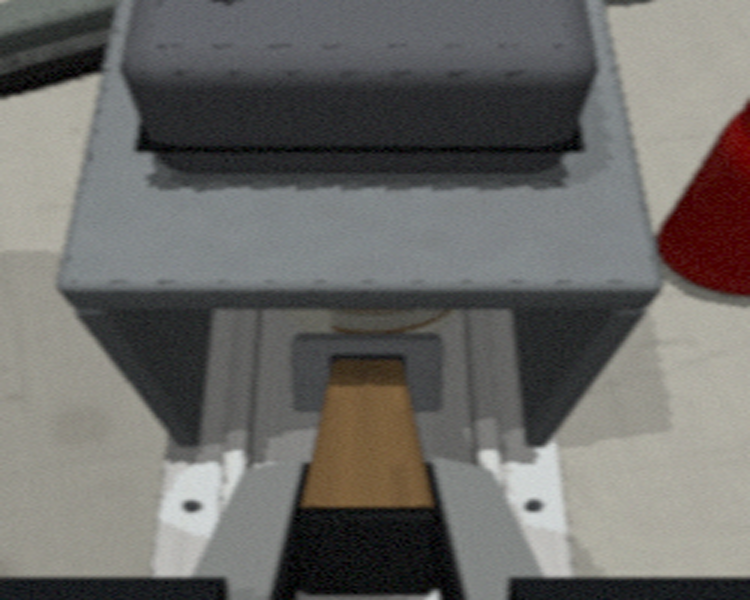

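```bash
python3 -m pendant '[{"claw":0,"delta_pos":[-0.011,0,-0.009],"rotation":[0,0.002,0.0015]},{"claw":0,"delta_pos":[-0.023,0,-0.019],"rotation":[0,0.0037,0.0015]},{"claw":0,"delta_pos":[-0.038,0,-0.0315],"rotation":[0,0.0037,0.0015]},{"claw":0,"delta_pos":[-0.055,0,-0.0455],"rotation":[0,0.0037,0.0015]},{"claw":0,"delta_pos":[-0.071,0,-0.0585],"rotation":[0,0.0037,0.0015]},{"claw":0,"delta_pos":[-0.0755,0,-0.0623],"rotation":[0,0.0037,0.0015]},{"claw":0,"delta_pos":[-0.0755,0,-0.0623],"rotation":[0,0.0037,0.0015]}]'; python3 - <<'E'
from h import *
rep([-100],100)
im=manip.camera('wrist')
cv2.imwrite('pics/w10a.png',cv2.resize(im[0:300,130:380,::-1],None,fx=3,fy=2,interpolation=cv2.INTER_CUBIC))
for l in (40,30,20,10,0): print(l,goal(foot(-110,110,l),78.75,l)[:2])
E
```

```text
clock: 23.52
eef_pos: [463.9, -131.2, 139.9]
eef_rot: [3.141, -0.698, 1.373]
wrist_force: [0.4, 0.9, -3.2]
finger_gap: 21.7
t 23.52 foot lane -62.8 0.7 z 26.9 edge x -49.0 z 38.4  Fu 0.92 Fv 0.24 Fz -3.21  Mv -0.86 [ 3.1412 -0.698   1.3733]
-100 [ 0.0185 -0.0005 -0.0799] [ 0.0011  0.0001 -0.0009]
40 (array([ 0.0169, -0.0005, -0.0943]), array([ 0.0008,  0.0002, -0.0003]))
30 (array([ 0.0425, -0.0005, -0.0921]), array([ 0.0007, -0.1744, -0.0004]))
20 (array([ 0.0673, -0.0005, -0.0854]), array([ 0.0007, -0.3489, -0.0005]))
10 (array([ 0.0906, -0.0005, -0.0745]), array([ 7.000e-04, -5.234e-01, -5.000e-04]))
0 (array([ 0.1117, -0.0005, -0.0598]), array([ 6.00e-04, -6.98e-01, -6.00e-04]))
```

View pics/w10a.png

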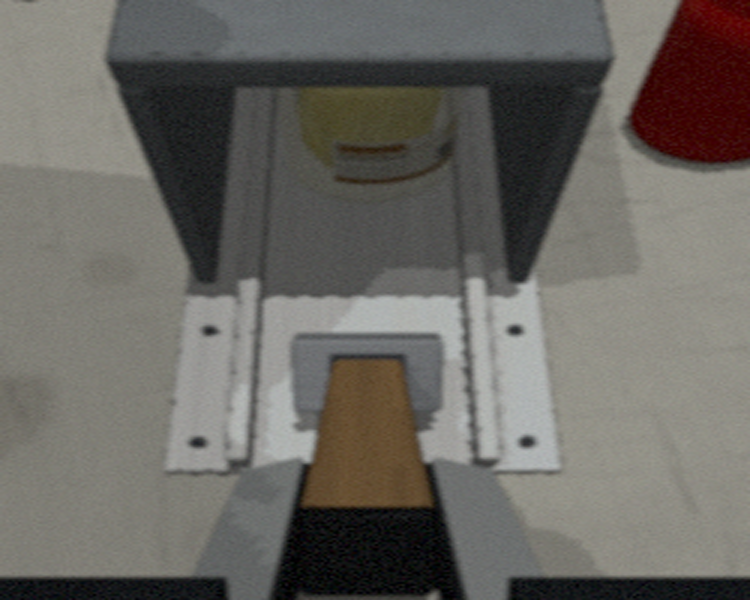

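```bash
python3 - <<'E'
from h import *
s=manip.read_state(); st=(s['eef_pos'],s['eef_rot'])
q=atz(ray('wrist',(370/3+130-.4,198/2-.4),st),6); print((q-O)@U,(q-O)@V)
E
python3 -m pendant '[{"claw":0,"delta_pos":[0.008,0,-0.045],"rotation":[0,0,0]},{"claw":0,"delta_pos":[0.017,0,-0.094],"rotation":[0,0,0]},{"claw":0,"delta_pos":[0.042,0,-0.092],"rotation":[0,-0.174,0]},{"claw":0,"delta_pos":[0.067,0,-0.085],"rotation":[0,-0.349,0]},{"claw":0,"delta_pos":[0.09,0,-0.0745],"rotation":[0,-0.523,0]},{"claw":0,"delta_pos":[0.112,0,-0.06],"rotation":[0,-0.698,0]},{"claw":0,"delta_pos":[0.112,0,-0.06],"rotation":[0,-0.698,0]},{"claw":0,"delta_pos":[0.112,0,-0.06],"rotation":[0,-0.698,0]}]'
python3 - <<'E'
from h import *
rep()
print(goal((489,-310,200),82.5))
im=manip.camera('wrist')
cv2.imwrite('pics/w11.png',im[:,:,::-1])
E
```

```text
60.95929500547432 2.4973810739510443
clock: 24.58
eef_pos: [472.9, -83.8, 257.6]
eef_rot: [-3.141, -0.002, 1.375]
wrist_force: [-0.5, 0.5, -3.1]
finger_gap: 21.4
t 24.57 foot lane -109.1 0.1 z 110.1 edge x -91.1 z 110.1  Fu 0.34 Fv -0.62 Fz -3.07  Mv -0.09 [-3.1410e+00 -1.9000e-03  1.3748e+00]
(array([-0.2188,  0.0598,  0.0571]), array([-0.0006, -0.0019, -0.0651]), 'z-axis', array([ 0., -0., -1.]))
```

View pics/w11.png

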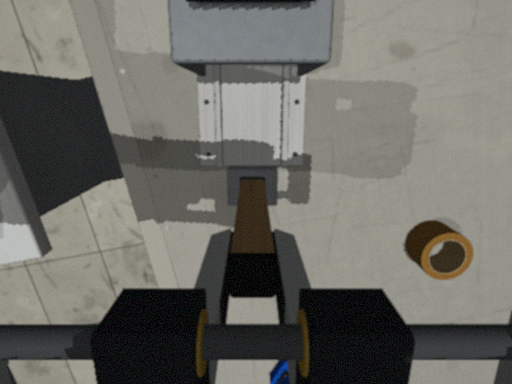

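```bash
python3 -m pendant '[{"claw":0,"delta_pos":[-0.05,0.014,0],"rotation":[0,0,-0.03]},{"claw":0,"delta_pos":[-0.11,0.03,0.01],"rotation":[0,-0.002,-0.065]},{"claw":0,"delta_pos":[-0.165,0.045,0.03],"rotation":[0,-0.002,-0.065]},{"claw":0,"delta_pos":[-0.205,0.057,0.05],"rotation":[0,-0.002,-0.065]},{"claw":0,"delta_pos":[-0.216,0.06,0.07],"rotation":[0,-0.002,-0.065]},{"claw":0,"delta_pos":[-0.216,0.06,0.09],"rotation":[0,-0.002,-0.065]},{"claw":0,"delta_pos":[-0.216,0.06,0.1],"rotation":[0,-0.002,-0.065]},{"claw":0,"delta_pos":[-0.216,0.06,0.1],"rotation":[0,-0.002,-0.065]}]'
python3 - <<'E'
from h import *
rep()
s=manip.read_state();p=s['eef_pos'].copy();print(goal((p[0],p[1],150),82.5));print(goal((p[0],p[1],147.5),82.5))
E
```

```text
clock: 25.62
eef_pos: [488.9, -307.9, 156.7]
eef_rot: [-3.14, -0.0, 1.438]
wrist_force: [-0.3, 0.2, -2.4]
finger_gap: 21.8
t 25.62 foot lane -326.0 59.3 z 9.2 edge x -308.1 z 9.2  Fu 0.18 Fv -0.31 Fz -2.40  Mv -0.06 [-3.1401e+00 -5.0000e-04  1.4378e+00]
(array([-0.    ,  0.    ,  0.0067]), array([-0.0015, -0.0005, -0.0021]), 'z-axis', array([ 0., -0., -1.]))
(array([-0.    ,  0.    ,  0.0092]), array([-0.0015, -0.0005, -0.0021]), 'z-axis', array([ 0., -0., -1.]))
```

```bash
python3 -m pendant '[{"claw":0,"delta_pos":[0,0,0.003],"rotation":[-0.0015,0,0]},{"claw":0,"delta_pos":[0,0,0.006],"rotation":[-0.0015,0,0]},{"claw":0,"delta_pos":[0,0,0.008],"rotation":[-0.0015,0,0]},{"claw":0,"delta_pos":[0,0,0.0085],"rotation":[-0.0015,0,0]},{"claw":0,"delta_pos":[0,0,0.009],"rotation":[-0.0015,0,0]}]'
python3 -m pendant '[{"claw":0,"delta_pos":[0,0,0.0003],"rotation":[0,0,0]},{"claw":0,"delta_pos":[0,0,0.0005],"rotation":[0,0,0]}]'
```

```text
clock: 26.25
eef_pos: [488.9, -307.9, 147.8]
eef_rot: [3.141, -0.0, 1.438]
wrist_force: [-0.8, 0.3, -2.8]
finger_gap: 21.4
clock: 26.5
eef_pos: [489.0, -308.0, 147.7]
eef_rot: [3.141, -0.0, 1.438]
wrist_force: [-1.4, 1.4, 2.8]
finger_gap: 21.5
```

```bash
python3 -m pendant '[{"claw":0.03,"delta_pos":[0,0,0],"rotation":[0,0,0]},{"claw":0.05,"delta_pos":[0,0,0],"rotation":[0,0,0]},{"claw":0.08,"delta_pos":[0,0,0],"rotation":[0,0,0]},{"claw":0.09,"delta_pos":[0,0,0],"rotation":[0,0,0]},{"claw":0.09,"delta_pos":[0,0,0],"rotation":[0,0,0]},{"claw":0.09,"delta_pos":[0,0,0],"rotation":[0,0,0]}]'
python3 - <<'E'
from h import *
im=manip.camera('wrist'); cv2.imwrite('pics/w12.png',im[:,:,::-1])
E
```

```text
clock: 27.25
eef_pos: [489.0, -308.0, 147.7]
eef_rot: [3.141, -0.0, 1.438]
wrist_force: [-0.1, -0.0, -0.5]
finger_gap: 76.6
```

View pics/w12.png

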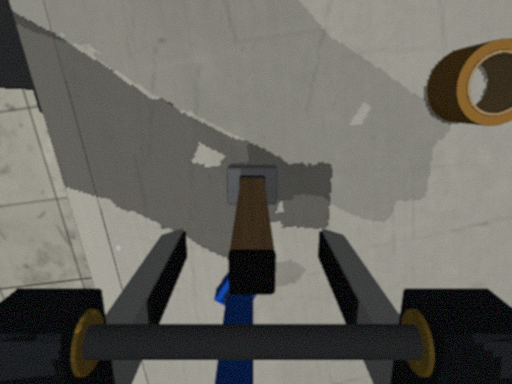

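The tamper stands free between the fingers (cap at about 253,270). Now I'll go straight up and look from all cameras.

```bash
python3 -m pendant '[{"claw":0.094,"delta_pos":[0,0,-0.03],"rotation":[0,0,0]},{"claw":0.094,"delta_pos":[0,0,-0.07],"rotation":[0,0,0]},{"claw":0.094,"delta_pos":[0,0,-0.12],"rotation":[0,0,0]},{"claw":0.094,"delta_pos":[0,0,-0.15],"rotation":[0,0,0]},{"claw":0.094,"delta_pos":[0.06,0,-0.18],"rotation":[0,0,0]},{"claw":0.094,"delta_pos":[0.11,0,-0.18],"rotation":[0,0,0]},{"claw":0.094,"delta_pos":[0.15,0,-0.18],"rotation":[0,0,0]},{"claw":0.094,"delta_pos":[0.15,0,-0.18],"rotation":[0,0,0]},{"claw":0.094,"delta_pos":[0.15,0,-0.18],"rotation":[0,0,0]}]'
python3 - <<'E'
from h import *
a=manip.camera('wrist');b=manip.camera('side');c=manip.camera('scene')
b=cv2.resize(b[110:300,120:330],(400,362));c=cv2.resize(c[80:330,170:400],(333,362))
cv2.imwrite('pics/f1.png',np.hstack([b,c])[:,:,::-1]);cv2.imwrite('pics/f2.png',a[:,:,::-1])
E
```

```text
clock: 28.42
eef_pos: [508.7, -159.9, 327.7]
eef_rot: [3.141, -0.0, 1.438]
wrist_force: [0.5, -0.6, 0.3]
finger_gap: 94.0
```

View pics/f1.png

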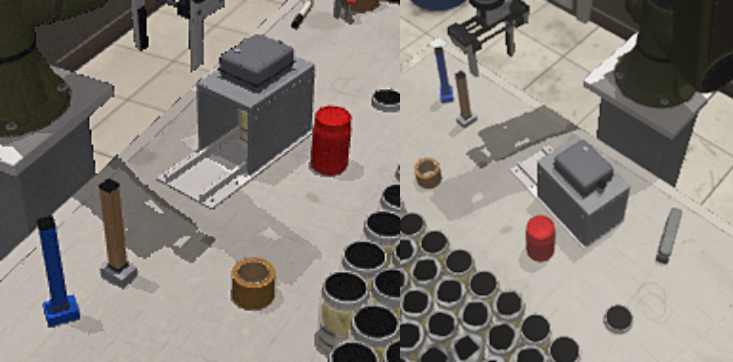

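View pics/f2.png

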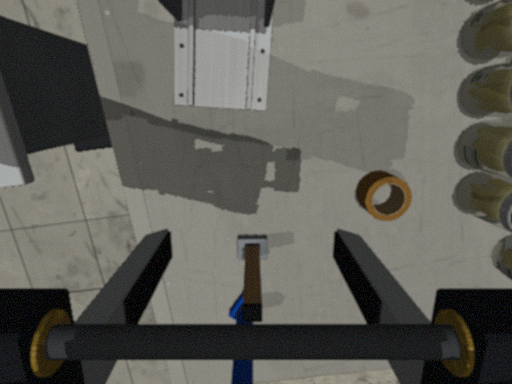

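The final views show the tamper upright on bare table, with the tape roll, stapler and lid where they were. The jar stands upright inside the hood. Handing in.

```bash
python3 -c "
from cell import manip
print(manip.sign_off())"
```

```text
the job is handed in; nothing more can be done
None
```

I pushed the jar along the lane in small taps with the leaned tamper until it met the stop. Then I stood the tamper upright on bare table, let go, and handed the job in at about 28.6 s of the 59 s allowed.

- **Stop:** the jar slid against 3 to 5 N. With its near wall about 57 mm inside the mouth (45 to 78 mm expected), the push rose to about 12 N while the tamper's foot moved on only about 0.5 mm. I read that as the pad fully pressed. About 8 N reached the stop, well below its 20 N limit. The pad and the stop itself can't be seen, so this rests on force and position alone.
- **Jar:** the wrist view after the push shows it upright in the lane and slightly towards the right rail. There was up to about 3 N of sideways force during the last taps. Reading the near wall from the picture gave 61 mm rather than 57 mm.
- **Tamper and bystanders:** the tamper did not slip in the grip, and it stands about 10 mm from where it started. In the last pictures the tape roll, stapler and lid look undisturbed, judged by eye. The robot was clear of everything.

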